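# Seat the vial plate on the mixer's pins and close the catch

### The arm

A 6-joint arm with a two-finger parallel gripper is mounted at the origin on a cart in front of the work surface, level with it; the furniture and walls round the work are solid. World frame = base frame: x ahead of the robot, y to its left, z up, the work surface at z = 0. Lengths are in mm, angles in rad, forces in N, time in s.
With the tool pointing down it reaches from about 300 to 775 mm from the base axis. Payload 14.6 kg.
Tool frame: the origin (TCP) lies on the centre line of the jaws, within the pads' length; the fingertips stand ahead of it and the grasp point (between the pads) is the TCP (manip.tip_reach is the z of the fingertips in the tool frame, in mm); z points along the fingers, y is the direction in which the jaws open and shut (so a half turn about z gives the same grasp; the last joint's range is limited). The gripper opens to 94 mm and grips with 3 to 60 N. Pads are 16 mm wide; open, the fingers measure 119 mm over their backs; the gripper's body (75 mm by 177 mm) begins 78 mm behind the grasp point.
Start: joints at [1.055, 0.3, 1.521, -0, 1.321, -0.067], TCP at [238.633, 495.524, 224.446] pointing down, gripper open.
Joint ranges: [-3.03, 3.03], [-0.79, 2.21], [0.23, 2.52], [-1.04, 4.18], [0, 3.07], [-2.55, 2.55]. Speed limits (rad/s): [2.22, 2.22, 2.57, 3.14, 3.14, 3.14].

### API

Orientations are given as [roll, pitch, yaw] about the fixed x, y, z axes, in that order (R = Rz(yaw) Ry(pitch) Rx(roll)).
In Python, from cell import manip, camera, search_frame, masks_of, tip_of gives the robot as it stands.
- The arm moves only by the tool send_rows, never from a script. Its argument "plan" is a list of rows, each an object with "travel": the shift along the tool's x, y, z in mm, a list of three; "delta_rot": the turn, a rotation vector about the tool's x, y, z in degrees, a list of three; "fingers": the gripper's target within -1 to 1 (shut at 1, half-way at 0, fully open at -1). In form: [{"travel": [dx, dy, dz], "delta_rot": [wx, wy, wz], "fingers": fingers}, ...]. A call has 1 to 20 rows; each row shifts and turns the commanded pose from where the row before left it, along the tool's axes as they then stand; what a row does not reach is not made up. A row lasts 1/8 s, in which the tool goes at most 62.5 mm and 10.7 degrees, less where a joint would pass 70% of its speed; a pose out of reach is approached as far as the arm can. A call is refused whole if a number of a shift passes 62.5 or a number of a turn 10.7, either way. A call with a gripper value outside its range is refused whole. The fingers move at their own pace and stop on an object; "grip_force" is the grip in N (left out, the last holds). Time passes only in rows, so rows that do not move let the fingers close. It gives the time, the measured TCP pose, the force and the opening at its end, in the units of the state.
- manip.read_state(): the state, without advancing time (a new reading comes with each control period).
- camera(name): name is "scene" or "top" or "wrist"; returns a dict with "color" (400x640x3 uint8, red, green, blue), "z_map" (400x640 float32, mm along the optical axis (not along the pixel's ray), 0 where there is no reading), "fov_y" (degrees; the focal length in pixels is half the picture's height over the tangent of half this angle, whatever the lens; pixels are square), "cx", "cy" (the principal point, pixels), "k1" (the pictures are not rectified: a ray, as slopes to the right and down, at radius r is drawn at 1 + k1 r^2 times it, then the intrinsics apply), "world_from_camera" (4x4, takes a point from camera to world coordinates); the wrist camera has in their place "tool_from_camera" (4x4, takes a point from camera to tool coordinates, whose origin is the TCP and whose axes are the flange's). Camera axes: x right, y up, looking along -z (the intrinsics and any distortion apply to the point x, -y, -z); pixel columns grow to the right and rows downward; lengths in mm; the calibration is good to about 2 mm. A picture is of the moment at which its call begins: read the wrist's pose just before it.
- manip.sign_off(): hands the job in, once; it reports no verdict.
Trained networks look in the newest picture that a camera, given by its name, has taken for a name from the list of things; names that differ only in an ending like _2 or _b are one class to them, and where a whole thing is asked for, a point or a joint stands for the part that bears it (a point fixed in the world has none). Each returns a list of dicts, best first, with "confidence" (0 to 1); they miss things now and then, are a little off and sometimes report something else, mostly with a low value. They report only what shows in the picture. A call takes as long as a camera call.
- search_frame(name, camera): "at" ([x, y, z] in mm, in the coordinates of the camera as it stood for that picture, good to about 4 mm: the middle of the surface that is visible of it).
- masks_of(name, camera): "region" (400x640 bool, what is visible of it).
- tip_of(name, camera): "at" ([x, y, z] in mm, in the coordinates of the camera as it stood for that picture, good to about 4 mm: a listed point, or the origin of a listed thing).
The state is a dict: "clock": time; "joints": joint angles; "qd": joint speeds; "effort": joint torques, N m; "eef_pos": TCP position; "eef_rot": TCP orientation; "wrist_force": force on the tool from outside, world axes, zero at the start; "moment": the same for the moment, N m; "finger_gap": finger opening in mm.
Only numpy, scipy, OpenCV 4.12 (cv2) and the standard library are available. Lean on these libraries where they do the work, as an engineer would, in place of code of your own. Each camera call takes 0.05 s, during which the arm holds its last target. There are 200 camera calls.

### The job

The flat aluminium vial plate lies crooked across the two short locating pins of the low white mixer base. With the fingertips, nudge the plate against the base's guide rail and along it until its two through holes drop over the pins and it lies flat on the deck, then push the catch's black tab fully home so that its tongue covers the plate's edge. Slide the plate, do not lift it off the base, and leave the things standing around where they are.

Things in the scene. Friction and masses are not known exactly. Their poses are not given: they have to be found in the camera images.
- mixer_base: Low white slab fixed on the worktop, deck 22 mm up. Origin: on the worktop straight below the midpoint of the two pins; z up, x roughly away from the robot, y roughly to its left (yaw -0.25 to +0.03 rad). It spans x -64..+50, y -120..+126 mm. Its -x side and +y end are open. Two grey catch guides, 15 mm above the deck, stand at x = 12..19 and -19..-12, y = -103..-69 mm.
- seat (a point): Point on the deck midway between the two pins, 22 mm above the worktop, axes as the base: where the plate's origin belongs. The fixed steel pins stand at x = -26 and +26 mm, y = 0; 8 mm across, 7 mm tall, upper 4 mm domed.
- rail (a point): Middle of the foot of the inner face of the fixed aluminium guide rail, at x = 40.5, y = 25, z = 22 mm in the base's frame. The rail runs along the base's y (-62 to +120 mm), 8 mm thick, 22 mm tall above the deck. A plate flush against it has its holes in line with the pins (0.5 mm off), so sliding it along y brings them over the pins.
- vial_plate: Loose aluminium plate, 80 (x) x 120 (y) x 8 mm, about 0.25 kg, 12 black flat painted vial cups and two 12.5 mm through holes. Origin: centre of its underside. Starts tilted 0.08 rad on the pins, 20-36 mm to the base's +y and 4-13 mm to -x of the seat, turned up to 0.1 rad, +y edge on the deck, -y edge up. Slides at 1 to 4 N; with both holes over the pins it drops flat on the deck.
- hole (a point): Centre of the plate's hole nearer the robot, at x = -26, y = 0 mm on the plate's underside; the other is at x = +26. Holes have about 2 mm play round the pins, so a seated plate lies within 2 mm of the seat.
- catch (a joint): Travel of the sliding catch at the base's -y end, m: 0 to 0.003 at the start (open), 0.018 fully home. Slides to the base's +y, needs about 2 N, stays where left. Its steel tongue, 22 mm wide and 5 mm thick, underside 10 mm above the deck (2 mm over a seated plate), starts 8 mm short of the seated plate's edge and covers 10 mm of it when home.
- catch_tab (a point): Centre of the catch's black upright tab, 24 (x) x 11 (y) x 24 mm tall; moves with the catch. At travel 0 it lies at x = 0, y = -93.5, z = 48 mm in the base's frame and reaches from z = 36 to 60 mm. Push its -y face to the base's +y.
- vial: Bystander: slim pale grey capillary vial with a red cap, 19 mm across and 90 mm tall, standing on the worktop beyond the base's catch end. Origin at its foot.
- dropper: Bystander: small brown dropper bottle with a black cap, 34 mm across, 78 mm tall, standing on the worktop beyond the base's catch end, past the vial. Origin at its foot.
- clip: Bystander: flat black clip, 30 x 50 x 12 mm, lying on the worktop beyond the base's +y end. Origin at its underside.
- buds: Bystander: round tub of cotton buds, 77 mm across, 80 mm tall, at the left. Origin at its foot.
- clay: Bystander: flat tray of sealing clay, 40 x 90 x 10 mm, at the right end of the worktop. Origin at its underside.
- tips: Bystander: closed pipette tip box, 80 x 118 x 86 mm, right of the printer. Origin at its underside.

How it is judged (in metres and radians):
On the way:
1. the plate has dropped over both pins and lies flat on the deck while the catch is still open (z of vial_plate in the frame of mixer_base below 0.0236 m and horizontal distance between vial_plate and seat below 0.005 m and angle between vial_plate's own z axis and vertical below 0.03 rad and value of joint catch below 0.008 m), for 0.2 s.
At the end, for the whole second after the job is handed in: the plate lies flat on the deck over both pins (underside within 1.6 mm of the deck, centre within 5 mm of the seat, tilt under 0.03 rad, squared to the base within 0.12 rad), at rest, and the catch is pushed home (more than 15 of its 18 mm) (z of vial_plate in the frame of mixer_base below 0.0236 m and horizontal distance between vial_plate and seat below 0.005 m and angle between vial_plate's own z axis and vertical below 0.03 rad and angle between the y axis of vial_plate and the y axis of mixer_base, either way round below 0.12 rad and value of joint catch above 0.015 m and linear speed of vial_plate below 0.02 m/s); the robot touches nothing.
It fails at once if the plate is lifted more than 20 mm off the deck (z of vial_plate in the frame of mixer_base above 0.042 m).
It fails at once if the plate is pushed off the base (horizontal distance between vial_plate and seat above 0.075 m).
It fails at once if something standing around is shifted more than 20 mm or tipped over (distance of any of vial, dropper, clip, buds, clay, tips from where it was at the start of the episode above 0.02 m or angle between any of vial, dropper's own z axis and vertical above 0.6 rad).
It also fails if it takes over 58 s, if anything falls off the work surface, if the arm or the gripper's body presses on something with over 40 N, if the wrist force passes 120 N, or if a joint passes its speed limit or range.

## Working session

There is one attempt and no reset: what is moved stays moved. The work goes in short steps, Python scripts to look and compute and a tool call to move; the robot and the scene stay as the last step left them, time stands still between calls to the robot, and variables do not carry over. Pictures are saved under pics/ and viewed, about 8 in all and at most 12, crops included, and the job is handed in when it is done.

Besides the shell and the picture viewer there is one more tool, called after "Request:" as name(argument=value, ...) on one line, values as JSON. send_rows: Moves the arm, as the interface text tells. Its arguments: {"type":"object","properties":{"plan":{"type":"array"},"grip_force":{"type":"number"}},"required":["plan"]}

```bash
mkdir -p pics; ls; cat > h.py <<'E'
import numpy as np, cv2
from cell import manip, camera, search_frame, masks_of, tip_of
from scipy.spatial.transform import Rotation as R
def tool():
    s=manip.read_state(); T=np.eye(4); T[:3,:3]=R.from_euler('xyz',s['eef_rot']).as_matrix(); T[:3,3]=s['eef_pos']; return T
def shot(n):
    T=tool(); c=camera(n); c['W']=T@c['tool_from_camera'] if n=='wrist' else c['world_from_camera']; return c
def w(c,p): return (c['W']@np.r_[p,1])[:3]
def cloud(c):
    h,wd=c['z_map'].shape; f=h/2/np.tan(np.radians(c['fov_y'])/2)
    v,u=np.mgrid[:h,:wd]; x=(u-c['cx'])/f; y=(v-c['cy'])/f
    xu,yu=x.copy(),y.copy()
    for _ in range(8):
        k=1+c['k1']*(xu**2+yu**2); xu,yu=x/k,y/k
    z=c['z_map']; P=np.stack([xu*z,-yu*z,-z],-1)
    return P@c['W'][:3,:3].T+c['W'][:3,3]
def proj(c,p):
    q=np.linalg.inv(c['W'])@np.r_[p,1]; f=200/np.tan(np.radians(c['fov_y'])/2)
    x,y=q[0]/-q[2],-q[1]/-q[2]; k=1+c['k1']*(x*x+y*y); return f*x*k+c['cx'],f*y*k+c['cy']
def save(c,n): cv2.imwrite('pics/'+n+'.png',c['color'][:,:,::-1])
E
python3 - <<'E'
from h import *
np.set_printoptions(precision=1,suppress=True)
print(manip.read_state(), manip.tip_reach)
for n in ['top','scene']:
    c=shot(n); save(c,n+'0')
    print(n, c['fov_y'],c['W'][:3,3])
    for t in ['mixer_base','seat','rail','vial_plate','hole','catch_tab','vial','dropper','clip','buds','tips']:
        print(t,[(np.round(w(c,d['at'])),round(d['confidence'],2)) for d in tip_of(t,n)[:3]])
E
```

```text
pics
{'clock': 0.0, 'joints': array([ 1.1,  0.3,  1.5, -0. ,  1.3, -0.1]), 'qd': array([-0.,  0.,  0.,  0.,  0.,  0.]), 'effort': array([  0. , -53.2, -35.3,   0.1,   0. ,  -0. ]), 'eef_pos': array([238.5, 495.3, 223.9]), 'eef_rot': array([-3.1, -0. ,  2.7]), 'wrist_force': array([ 0.8, -0.3, -0.2]), 'moment': array([ 0., -0., -0.]), 'finger_gap': 93.80109491298028} 19.0
top 49.67723170422363 [ 261.9  -20.9 1281.3]
mixer_base [(array([498., -25.,  -3.]), 0.92), (array([ 474., -401.,    3.]), 0.68), (array([378., 357.,  -0.]), 0.67)]
seat [(array([501., -26.,  24.]), 0.75)]
rail [(array([542.,  -1.,  18.]), 0.58)]
vial_plate [(array([495.,   6.,  31.]), 0.6)]
hole [(array([469.,   4.,  25.]), 0.61)]
catch_tab [(array([ 492., -118.,   51.]), 0.4)]
vial [(array([ 489., -191.,   -1.]), 0.48)]
dropper [(array([ 478., -266.,   -4.]), 0.69)]
clip [(array([466., 135.,  -2.]), 0.54)]
buds [(array([378., 358.,   1.]), 0.93), (array([467., 137.,  -2.]), 0.54)]
tips [(array([ 650., -427.,   -2.]), 0.78), (array([ 476., -264.,    1.]), 0.24)]
scene 57.22447832936381 [  461.4 -1043.4   669.2]
mixer_base [(array([502., -21.,  -2.]), 0.72), (array([ 647., -430.,    2.]), 0.54), (array([471.,   7.,  24.]), 0.19)]
seat [(array([499., -24.,  23.]), 0.72), (array([544.,  -1.,  23.]), 0.61)]
rail [(array([544.,  -0.,  20.]), 0.6), (array([ 472., -404.,   -3.]), 0.34)]
vial_plate [(array([500.,   9.,  29.]), 0.84)]
hole [(array([469.,  10.,  22.]), 0.64)]
catch_tab [(array([ 494., -117.,   48.]), 0.56)]
vial [(array([ 489., -194.,   -0.]), 0.64)]
dropper [(array([ 476., -266.,    0.]), 0.69)]
clip [(array([460., 139.,   2.]), 0.5)]
buds [(array([376., 353.,   1.]), 0.84)]
tips [(array([ 647., -426.,   -0.]), 0.86)]
```

```bash
python3 - <<'E'
from h import *
np.set_printoptions(precision=2,suppress=True)
c=shot('top'); P=cloud(c)
m=(abs(P[...,0]-500)<110)&(abs(P[...,1]+20)<160)
# rail top z~44
r=m&(abs(P[...,2]-44)<5)&(P[...,0]>515)
q=P[r]; print(len(q)); l=cv2.fitLine(q[:,:2].astype(np.float32),cv2.DIST_HUBER,0,.01,.01).ravel(); print('rail line',l,np.arctan2(-l[0],l[1]) if l[1]>0 else np.arctan2(l[0],-l[1]), q.min(0),q.max(0))
for t in ['vial_plate','mixer_base']:
    M=masks_of(t,'top')[0]['region']; q=P[M]; print(t,M.sum(),cv2.minAreaRect(q[:,:2].astype(np.float32)),np.percentile(q[:,2],[5,50,95]))
a,b=[int(v) for v in proj(c,[500,-20,30])]; print(a,b)
cr=c['color'][b-100:b+100,a-130:a+130,::-1]; cv2.imwrite('pics/t1.png',cv2.resize(cr,None,fx=3,fy=3,interpolation=cv2.INTER_CUBIC))
E
```

```text
1114
rail line [  0.14  -0.99 574.67 -72.79] 0.14505132 [ 515.15 -179.91   39.08] [609.89  92.75  48.99]
vial_plate 1093 ((401.2129821777344, 11.739925384521484), (120.88272857666016, 277.02105712890625), 88.58541107177734) [28.19 34.44 40.46]
mixer_base 2154 ((413.259521484375, -6.9551849365234375), (251.27078247070312, 293.87603759765625), 80.37028503417969) [16.82 22.47 44.63]
312 212
```

View pics/t1.png

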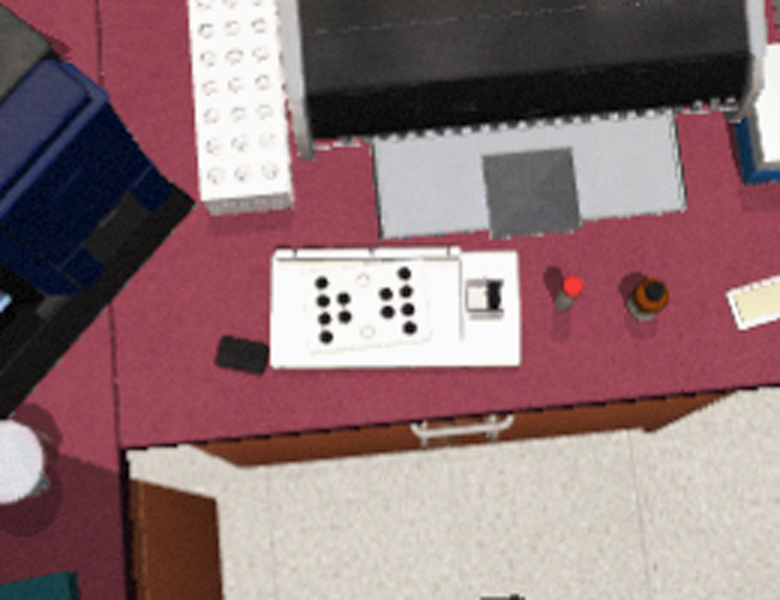

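View pics/scene0.png

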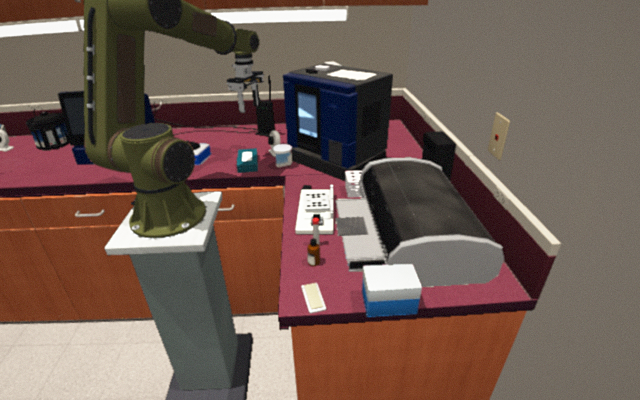

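```bash
cat >> h.py <<'E'
def plan(target,yaw):
    "total travel in tool axes (no turn first), and remaining yaw turn"
    T=tool(); d=T[:3,:3].T@(np.array(target)-T[:3,3]); Rt=R.from_euler('xyz',[np.pi,0,yaw]).as_matrix()
    return d, np.degrees(R.from_matrix(T[:3,:3].T@Rt).as_rotvec())
E
python3 - <<'E'
from h import *
np.set_printoptions(precision=3,suppress=True)
print(manip.read_state()['eef_rot'],plan([440,-20,260],np.pi/2))
c=shot('wrist');print(c['tool_from_camera'],c['fov_y'])
E
```

```text
[-3.142  0.     2.693] (array([-405.112, -377.078,  -35.549]), array([-0.001,  0.002, 64.283]))
[[  -0.       0.971    0.24    68.896]
 [   1.       0.       0.       0.289]
 [   0.       0.24    -0.971 -161.883]
 [   0.       0.       0.       1.   ]] 62.40668422735876
```

Request:
send_rows(plan=[{"travel": [-40.5,-37.7,-5],"delta_rot": [0,0,0],"fingers": 1},{"travel": [-40.5,-37.7,-5],"delta_rot": [0,0,0],"fingers": 1},{"travel": [-40.5,-37.7,-5],"delta_rot": [0,0,0],"fingers": 1},{"travel": [-40.5,-37.7,-5],"delta_rot": [0,0,0],"fingers": 1},{"travel": [-40.5,-37.7,-5],"delta_rot": [0,0,0],"fingers": 1},{"travel": [-40.5,-37.7,-5],"delta_rot": [0,0,0],"fingers": 1},{"travel": [-40.5,-37.7,-5],"delta_rot": [0,0,0],"fingers": 1},{"travel": [-40.5,-37.7,-5],"delta_rot": [0,0,0],"fingers": 1},{"travel": [-40.5,-37.7,-5],"delta_rot": [0,0,0],"fingers": 1},{"travel": [-40.5,-37.7,-5],"delta_rot": [0,0,0],"fingers": 1},{"travel": [0,0,0],"delta_rot": [0,0,10.7],"fingers": 1},{"travel": [0,0,0],"delta_rot": [0,0,10.7],"fingers": 1},{"travel": [0,0,0],"delta_rot": [0,0,10.7],"fingers": 1},{"travel": [0,0,0],"delta_rot": [0,0,10.7],"fingers": 1},{"travel": [0,0,0],"delta_rot": [0,0,10.7],"fingers": 1},{"travel": [0,0,0],"delta_rot": [0,0,10.7],"fingers": 1},{"travel": [0,0,0],"delta_rot": [0,0,0],"fingers": 1},{"travel": [0,0,0],"delta_rot": [0,0,0],"fingers": 1}])

```text
clock: 3.65
eef_pos: [439.9, -19.9, 274.5]
eef_rot: [3.142, 0.0, 1.577]
wrist_force: [-0.4, -0.6, -0.2]
finger_gap: 0.6
```

```bash
cat > look.py <<'E'
from h import *
import sys
np.set_printoptions(precision=1,suppress=True)
c=shot('wrist'); save(c,sys.argv[1]); P=cloud(c); np.savez('last.npz',P=P,col=c['color'])
for t in ['mixer_base','seat','rail','vial_plate','hole','catch_tab','vial']:
    print(t,[(w(c,d['at']),round(d['confidence'],2)) for d in tip_of(t,'wrist')[:2]])
E
python3 look.py w1; python3 -c "
from h import *
s=manip.read_state();print(s['clock'],s['eef_pos'],s['eef_rot'],s['finger_gap'])"
```

```text
mixer_base []
seat [(array([545. ,  -2.9,  24.9]), 0.38)]
rail [(array([540.9,  -1.5,  25.2]), 0.92)]
vial_plate [(array([494.4,   8.6,  29.5]), 0.58)]
hole [(array([471.3,   7. ,  26.3]), 0.97)]
catch_tab [(array([ 492.2, -119.3,   51.1]), 0.66)]
vial []
4.05 [439.94771646 -19.86301773 274.43198377] [-3.14155168e+00 -6.49427764e-06  1.57284436e+00] 0.3670413118130084
```

View pics/w1.png

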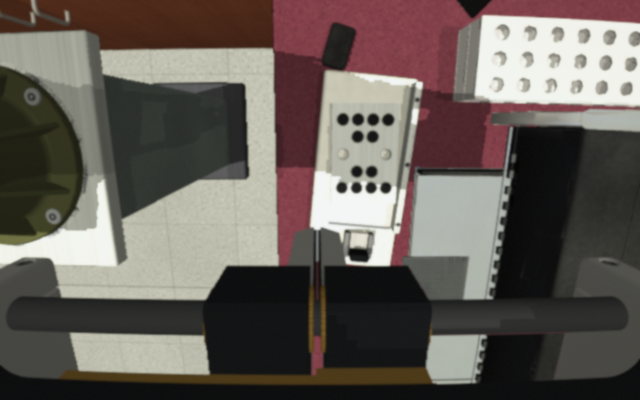

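```bash
cat > fit.py <<'E'
from h import *
np.set_printoptions(precision=2,suppress=True)
d=np.load('last.npz');P=d['P'];g=d['col'].mean(2)
X,Y,Z=P[...,0],P[...,1],P[...,2]
box=(abs(X-500)<75)&(abs(Y+20)<150)
# rail top
m=box&(Z>40)&(Z<48)&(X>520)&(Y>-90)
q=P[m]; a=np.polyfit(q[:,1],q[:,0],1)
for _ in range(3):
    r=q[:,0]-np.polyval(a,q[:,1]); q=q[abs(r)<5]; a=np.polyfit(q[:,1],q[:,0],1)
print('railtop',len(q),a,'yaw',-np.arctan(a[0]),q.mean(0),'y',q[:,1].min(),q[:,1].max())
c=dict(camera('wrist'))
for v in range(66,280,12):
    row=[ (int(u),round(float(X[v,u])),round(float(Y[v,u])),round(float(Z[v,u]))) for u in range(306,428,12)]
    print(v,' '.join('%d,%d,%d'%r[1:] for r in row))
# holes / cups
M=masks_of('vial_plate','wrist')
if M:
    M=M[0]['region']; q=P[M&(Z>20)&(Z<50)]; A=np.c_[q[:,:2],np.ones(len(q))]; s=np.linalg.lstsq(A,q[:,2],rcond=None)[0]; print('plate plane',s,cv2.minAreaRect(q[:,:2].astype(np.float32)),q.mean(0))
    dk=(M&(g<60)).astype(np.uint8); n,l,st,ce=cv2.connectedComponentsWithStats(dk)
    for i in range(1,n):
        if st[i,4]>15: print('cup',ce[i],st[i,4],P[l==i].mean(0))
E
python3 fit.py; python3 - <<'E'
import cv2
i=cv2.imread('pics/w1.png')[60:275,295:435]; cv2.imwrite('pics/w1c.png',cv2.resize(i,None,fx=2.75,fy=2.75,interpolation=cv2.INTER_CUBIC))
E
```

```text
railtop 531 [  0.04 549.52] yaw -0.03734102122802377 [551.12  42.94  45.19] y -30.303714076208607 91.55845190894735
66 426,113,3 441,114,0 456,112,13 470,112,13 486,114,3 501,114,0 516,114,2 531,115,1 546,115,1 561,115,2 576,115,0
78 426,99,1 441,99,2 455,97,24 470,97,24 484,97,25 498,97,25 512,97,24 527,98,23 541,98,23 562,101,1 577,101,2
90 426,85,2 441,85,2 456,83,25 470,83,23 484,83,24 499,84,23 513,84,24 528,84,23 542,84,25 551,83,43 578,86,2
102 426,70,2 441,70,0 456,69,24 470,70,22 485,70,24 499,70,24 514,70,22 528,70,23 543,70,24 551,69,45 579,72,1
114 426,55,2 442,56,2 456,55,24 470,55,33 484,55,33 499,56,32 513,56,33 527,56,33 544,56,24 552,56,44 580,57,2
126 426,40,3 442,41,15 456,41,23 470,41,35 484,41,34 499,42,34 513,42,35 528,42,34 544,42,24 553,42,46 582,42,0
138 426,25,1 442,26,21 456,27,24 470,27,35 485,27,35 499,27,34 514,28,35 528,28,35 545,27,25 554,29,46 583,26,1
150 426,10,1 442,12,21 457,12,25 472,12,23 485,13,36 500,13,35 514,13,35 529,13,36 545,13,30 568,11,1 584,11,2
162 426,-6,1 442,-3,23 457,-3,24 471,-1,37 485,-1,37 500,-1,38 515,-1,36 529,-1,36 544,-1,3
[... 1171 characters left out ...]
plane [ 0.   -0.08 36.53] ((497.4930114746094, 8.643749237060547), (81.7447738647461, 119.66101837158203), 0.829681396484375) [496.93  10.44  36.08]
cup [342.46 118.91] 82 [470.11  49.58  38.85]
cup [357.54 119.09] 82 [487.83  49.55  38.71]
cup [372.56 119.27] 81 [505.41  49.42  38.94]
cup [387.73 119.44] 81 [524.39  49.46  33.86]
cup [357.32 136.24] 80 [488.62  29.51  35.35]
cup [372.27 136.27] 81 [506.55  29.62  35.29]
cup [356.5  171.11] 72 [488.63 -12.12  38.5 ]
cup [371.12 171.24] 75 [506.46 -12.16  38.47]
cup [341.41 187.1 ] 58 [470.63 -31.77  39.94]
cup [356.11 187.2 ] 56 [487.79 -30.21  47.14]
cup [370.53 187.1 ] 58 [506.38 -31.57  39.82]
cup [385.4  187.25] 60 [523.31 -30.33  46.54]
```

View pics/w1c.png

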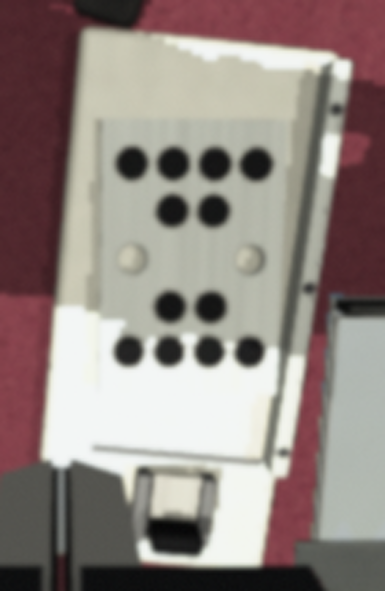

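```bash
cat > base.py <<'E'
from h import *
np.set_printoptions(precision=2,suppress=True)
d=np.load('last.npz');P=d['P']
def edges(lo,hi,x0,x1,y0,y1,side):
    out=[]
    for v in range(P.shape[0]):
        p=P[v]; k=(p[:,2]>lo)&(p[:,2]<hi)&(p[:,0]>x0)&(p[:,0]<x1)&(p[:,1]>y0)&(p[:,1]<y1)
        if k.sum()>1: q=p[k]; i=q[:,0].argmin() if side<0 else q[:,0].argmax(); out.append(q[i,:2])
    q=np.array(out); a=np.polyfit(q[:,1],q[:,0],1)
    for _ in range(5):
        r=q[:,0]-np.polyval(a,q[:,1]); q=q[abs(r)<max(2,1.5*r.std())]; a=np.polyfit(q[:,1],q[:,0],1)
    return len(q),a,-np.arctan(a[0]),(q[:,0]-np.polyval(a,q[:,1])).std()
print('deck left',edges(19,28,400,480,-80,95,-1))
print('rail left',edges(41.5,50,515,575,-70,95,-1))
print('rail right',edges(41,50,515,563,10,95,1))
print('deck right end',edges(18,28,500,570,-125,-90,1))
E
python3 base.py
```

```text
deck left (141, array([  0.09, 439.22]), np.float64(-0.08699470112803981), np.float64(0.36929429100187455))
rail left (129, array([  0.09, 543.87]), np.float64(-0.08776556383125357), np.float64(0.3343122711055911))
rail right (72, array([  0.08, 551.45]), np.float64(-0.07828881063710975), np.float64(0.5088593698556357))
deck right end (17, array([  0.09, 551.67]), np.float64(-0.08601611716014401), np.float64(0.6902111009009932))
```

```bash
cat >> h.py <<'E'
O=np.array([500.5,-24.5]); YAW=-0.087
def B(x,y):
    c,s=np.cos(YAW),np.sin(YAW); return O+[c*x-s*y,s*x+c*y]
def tb():
    s=manip.read_state(); c,sn=np.cos(YAW),np.sin(YAW); d=s['eef_pos'][:2]-O; f=s['wrist_force']
    return np.round([s['clock'],c*d[0]+sn*d[1],-sn*d[0]+c*d[1],s['eef_pos'][2],c*f[0]+sn*f[1],-sn*f[0]+c*f[1],f[2],s['finger_gap'],s['eef_rot'][2]],2)
E
python3 - <<'E'
from h import *
print(tb()); d,r=plan([*B(-80,40),44],np.pi/2+YAW); print(d,r)
E
```

```text
[ 4.1500e+00 -6.0710e+01 -6.5000e-01  2.7444e+02 -2.2000e-01  3.0000e-02
  2.7000e-01  2.1000e-01  1.5700e+00]
[ 42.19962791 -15.60480845 230.4361667 ] [-3.34583425e-04  8.76288451e-04  5.08755426e+00]
```

Request:
send_rows(plan=[{"travel": [0,0,0],"delta_rot": [0,0,5.1],"fingers": 1},{"travel": [20,-10,30],"delta_rot": [0,0,0],"fingers": 1},{"travel": [20.6,-9.3,40],"delta_rot": [0,0,0],"fingers": 1},{"travel": [0,0,40],"delta_rot": [0,0,0],"fingers": 1},{"travel": [0,0,40],"delta_rot": [0,0,0],"fingers": 1},{"travel": [0,0,40],"delta_rot": [0,0,0],"fingers": 1},{"travel": [0,0,20],"delta_rot": [0,0,0],"fingers": 1},{"travel": [0,0,10],"delta_rot": [0,0,0],"fingers": 1},{"travel": [0,0,10],"delta_rot": [0,0,0],"fingers": 1},{"travel": [0,0,0],"delta_rot": [0,0,0],"fingers": 1},{"travel": [0,0,0],"delta_rot": [0,0,0],"fingers": 1}])

```text
clock: 5.52
eef_pos: [424.6, 22.3, 45.0]
eef_rot: [3.141, -0.0, 1.483]
wrist_force: [0.5, 0.9, -0.1]
finger_gap: 0.6
```

```bash
python3 -c "
from h import *
print(tb())"
```

```text
[  5.52 -79.64  39.99  45.01   0.45   0.9   -0.15   0.57   1.48]
```

Request:
send_rows(plan=[{"travel": [0,5,0],"delta_rot": [0,0,0],"fingers": 1},{"travel": [0,5,0.5],"delta_rot": [0,0,0],"fingers": 1},{"travel": [0,4,0.5],"delta_rot": [0,0,0],"fingers": 1},{"travel": [0,4,0],"delta_rot": [0,0,0],"fingers": 1},{"travel": [0,2,0],"delta_rot": [0,0,0],"fingers": 1},{"travel": [0,0,0],"delta_rot": [0,0,0],"fingers": 1}])

```text
clock: 6.28
eef_pos: [444.3, 20.5, 43.4]
eef_rot: [-3.142, 0.0, 1.483]
wrist_force: [-0.4, 0.1, 0.5]
finger_gap: 0.4
```

Request:
send_rows(plan=[{"travel": [0,1,0],"delta_rot": [0,0,0],"fingers": 1},{"travel": [0,1,0],"delta_rot": [0,0,0],"fingers": 1},{"travel": [0,1,0],"delta_rot": [0,0,0],"fingers": 1}])

```text
clock: 6.65
eef_pos: [447.1, 20.3, 43.4]
eef_rot: [-3.141, -0.0, 1.483]
wrist_force: [-1.6, 1.3, -0.1]
finger_gap: 0.3
```

```bash
python3 -c "
from h import *
print(tb())"; python3 look.py w2; python3 fit.py | grep -E 'plate|cup'
```

```text
[  6.65 -57.07  39.99  43.42  -1.72   1.14  -0.11   0.32   1.48]
mixer_base []
seat []
rail [(array([542.1,  -1.3,  26.7]), 0.97)]
vial_plate [(array([498.2,   4.1,  27.2]), 0.58)]
hole [(array([470.3,   7.2,  27. ]), 0.77)]
catch_tab []
vial []
plate plane [-0.01 -0.07 39.89] ((502.05181884765625, 7.322559356689453), (121.18891143798828, 85.41698455810547), 89.43058776855469) [503.91  29.66  34.61]
cup [460.41 185.37] 469 [526.45  48.99  35.29]
cup [426.95 187.78] 478 [508.78  49.02  34.57]
cup [393.19 190.23] 501 [490.87  49.18  34.25]
cup [359.7  192.73] 513 [473.01  49.46  34.6 ]
cup [427.55 224.23] 448 [508.6   29.08  35.76]
cup [394.44 226.56] 477 [490.43  29.61  36.44]
cup [431.7  292.51] 195 [509.32  -9.55  40.56]
```

Request:
send_rows(plan=[{"travel": [0,1,0],"delta_rot": [0,0,0],"fingers": 1},{"travel": [0,1,0],"delta_rot": [0,0,0],"fingers": 1},{"travel": [0,1,0],"delta_rot": [0,0,0],"fingers": 1}])

```text
clock: 7.52
eef_pos: [450.1, 20.1, 43.4]
eef_rot: [-3.141, -0.0, 1.483]
wrist_force: [-1.8, 1.7, 0.3]
finger_gap: 0.5
```

Request:
send_rows(plan=[{"travel": [0,1,0],"delta_rot": [0,0,0],"fingers": 1},{"travel": [0,1,0],"delta_rot": [0,0,0],"fingers": 1}])

```text
clock: 7.78
eef_pos: [452.1, 19.9, 43.4]
eef_rot: [-3.141, -0.0, 1.483]
wrist_force: [-2.9, 1.2, -0.3]
finger_gap: 0.3
```

```bash
python3 -c "
from h import *
print(tb())"; python3 look.py w3|grep plate; python3 fit.py | grep -E 'plate|cup'
```

```text
[  7.78 -52.09  40.    43.36  -2.98   0.93  -0.3    0.28   1.48]
vial_plate [(array([503.4,   1.8,  29.8]), 0.95)]
```

Request:
send_rows(plan=[{"travel": [0,1,0],"delta_rot": [0,0,0],"fingers": 1},{"travel": [0,1,0],"delta_rot": [0,0,0],"fingers": 1}])

```text
clock: 8.52
eef_pos: [453.1, 19.8, 43.1]
eef_rot: [-3.139, 0.0, 1.483]
wrist_force: [-10.2, 3.1, 4.7]
finger_gap: 0.4
```

```bash
python3 -c "
from h import *
print(tb())"; python3 look.py w4|grep plate; python3 fit.py | grep -E 'plate|cup'
```

```text
[  8.52 -51.05  40.01  43.12 -10.44   2.17   4.68   0.38   1.48]
vial_plate [(array([503.9,   3.7,  29. ]), 0.77), (array([475.7,   4.3,  25.4]), 0.54)]
plate plane [-0.01 -0.07 39.69] ((504.4436340332031, 4.592891693115234), (120.69627380371094, 81.38701629638672), 85.2509994506836) [510.1   27.11  34.59]
cup [363.12 193.66] 509 [480.7   48.35  34.51]
cup [396.78 193.59] 501 [498.53  46.85  34.54]
cup [430.28 193.58] 468 [516.6   45.15  33.86]
cup [463.52 193.51] 463 [534.22  43.84  34.63]
cup [395.25 229.97] 484 [496.71  27.25  36.41]
cup [428.23 229.95] 445 [514.3   25.98  37.29]
cup [429.44 295.39] 64 [513.15  -9.99  43.04]
cup [452.14 338.28] 130 [525.87 -38.06  44.2 ]
```

View pics/w4.png

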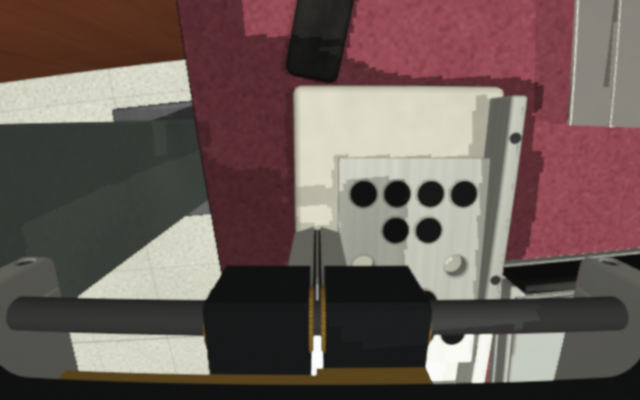

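Request:
send_rows(plan=[{"travel": [0,-6,0],"delta_rot": [0,0,0],"fingers": 1},{"travel": [0,-8,-5],"delta_rot": [0,0,0],"fingers": 1},{"travel": [0,0,-35],"delta_rot": [0,0,0],"fingers": 0.5},{"travel": [36,15,0],"delta_rot": [0,0,0],"fingers": 0},{"travel": [36,20,0],"delta_rot": [0,0,0],"fingers": 0},{"travel": [0,27,0],"delta_rot": [0,0,0],"fingers": 0},{"travel": [0,0,0],"delta_rot": [0,0,0],"fingers": 0},{"travel": [0,0,0],"delta_rot": [0,0,0],"fingers": 0}])

```text
clock: 10.02
eef_pos: [507.5, 86.9, 83.5]
eef_rot: [-3.141, 0.0, 1.483]
wrist_force: [-0.2, -0.2, 0.3]
finger_gap: 46.7
```

```bash
python3 -c "
from h import *
print(tb())"
```

```text
[ 10.02  -2.74 111.63  83.45  -0.15  -0.21   0.29  46.74   1.48]
```

Request:
send_rows(plan=[{"travel": [0,0,20],"delta_rot": [0,0,0],"fingers": 0},{"travel": [0,0,20],"delta_rot": [0,0,0],"fingers": 0},{"travel": [0,0,0],"delta_rot": [0,0,0],"fingers": 0},{"travel": [-5,0,0],"delta_rot": [0,0,0],"fingers": 0},{"travel": [-5,0,0],"delta_rot": [0,0,0],"fingers": 0},{"travel": [-2,0,0],"delta_rot": [0,0,0],"fingers": 0},{"travel": [-2,0,0],"delta_rot": [0,0,0],"fingers": 0},{"travel": [-2,0,0],"delta_rot": [0,0,0],"fingers": 0},{"travel": [-2,0,0],"delta_rot": [0,0,0],"fingers": 0}])

```text
clock: 11.15
eef_pos: [506.8, 69.3, 43.6]
eef_rot: [3.141, -0.0, 1.483]
wrist_force: [0.1, 2.9, 1.1]
finger_gap: 47.1
```

Request:
send_rows(plan=[{"travel": [-2,0,0],"delta_rot": [0,0,0],"fingers": 0},{"travel": [-2,0,0],"delta_rot": [0,0,0],"fingers": 0},{"travel": [-2,0,0],"delta_rot": [0,0,0],"fingers": 0},{"travel": [-2,0,0],"delta_rot": [0,0,0],"fingers": 0}])

```text
clock: 11.65
eef_pos: [506.0, 61.2, 43.4]
eef_rot: [3.142, -0.0, 1.483]
wrist_force: [0.1, 2.9, 1.8]
finger_gap: 47.2
```

```bash
python3 -c "
from h import *
print(tb())"; python3 look.py w5|grep plate; python3 fit.py | grep -E 'plate|cup'
```

```text
[11.65 -1.97 85.82 43.45 -0.14  2.94  1.8  47.17  1.48]
vial_plate [(array([502. , -10.9,  31.9]), 0.58)]
plate plane [-0.   -0.08 37.5 ] ((503.7778015136719, 14.593473434448242), (80.3785171508789, 83.59716033935547), 83.7200927734375) [503.44  14.31  34.73]
cup [275.39 291.18] 314 [480.45  36.63  34.47]
cup [305.5  291.34] 362 [497.67  35.05  34.44]
cup [336.52 291.54] 371 [515.44  35.1   37.38]
cup [362.24 291.88] 169 [530.06  32.16  35.06]
```

View pics/w5.png

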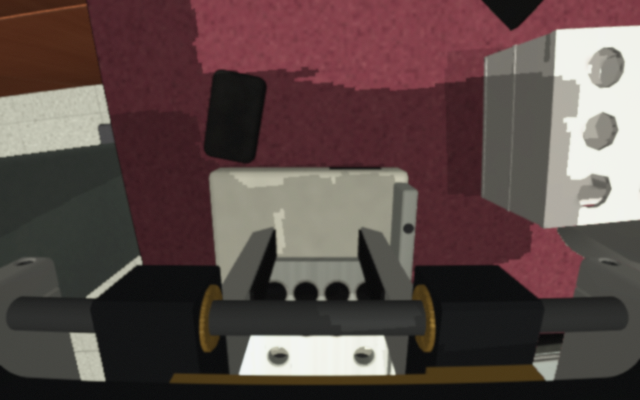

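Request:
send_rows(plan=[{"travel": [-2,0.1,0],"delta_rot": [0,0,0],"fingers": 0},{"travel": [-2,0.1,0],"delta_rot": [0,0,0],"fingers": 0},{"travel": [-2,0.1,0],"delta_rot": [0,0,0],"fingers": 0},{"travel": [-2,0.1,0],"delta_rot": [0,0,0],"fingers": 0},{"travel": [-2,0.1,0],"delta_rot": [0,0,0],"fingers": 0},{"travel": [-1.5,0.1,0],"delta_rot": [0,0,0],"fingers": 0}])

```text
clock: 12.9
eef_pos: [505.7, 49.5, 43.5]
eef_rot: [3.141, 0.0, 1.483]
wrist_force: [-0.0, 0.3, -0.6]
finger_gap: 47.2
```

Request:
send_rows(plan=[{"travel": [-1,0.1,0],"delta_rot": [0,0,0],"fingers": 0},{"travel": [-1,0.1,0],"delta_rot": [0,0,0],"fingers": 0}])

```text
clock: 13.15
eef_pos: [505.7, 47.7, 43.5]
eef_rot: [3.141, 0.0, 1.483]
wrist_force: [0.2, 1.5, -1.2]
finger_gap: 47.2
```

Request:
send_rows(plan=[{"travel": [-1,0.1,0],"delta_rot": [0,0,0],"fingers": 0},{"travel": [-1,0.1,0],"delta_rot": [0,0,0],"fingers": 0}])

```text
clock: 13.4
eef_pos: [505.6, 45.9, 43.5]
eef_rot: [-3.141, -0.0, 1.483]
wrist_force: [-0.6, 2.1, 1.1]
finger_gap: 47.1
```

```bash
python3 -c "
from h import *
print(tb())"; python3 look.py w6|grep plate; python3 fit.py | grep -E 'plate|cup'
```

```text
[13.4  -1.06 70.53 43.46 -0.83  2.08  1.12 47.08  1.48]
vial_plate [(array([500.2, -22.5,  24.9]), 0.57)]
plate plane [-0.   -0.   31.57] ((504.2514343261719, -2.751953125), (80.65194702148438, 80.1232681274414), 83.43560028076172) [502.69  -2.89  31.49]
cup [275.22 291.16] 287 [479.64  20.58  33.07]
cup [304.29 290.94] 362 [496.47  19.45  33.36]
cup [361.43 291.32] 200 [529.36  16.3   33.46]
cup [335.22 290.96] 364 [514.28  17.6   32.9 ]
cup [305.39 373.21] 33 [492.   -34.06  37.62]
cup [333.71 373.2 ] 35 [509.21 -35.85  37.31]
```

Request:
send_rows(plan=[{"travel": [5,0,0],"delta_rot": [0,0,0],"fingers": 0},{"travel": [6,0,-5],"delta_rot": [0,0,0],"fingers": 0},{"travel": [0,0,-40],"delta_rot": [0,0,0],"fingers": 0},{"travel": [0,0,-50],"delta_rot": [0,0,0],"fingers": 1},{"travel": [-30,0,-50],"delta_rot": [0,0,0],"fingers": 1},{"travel": [-50,0,-40],"delta_rot": [0,0,0],"fingers": 1},{"travel": [-50,0,0],"delta_rot": [0,0,0],"fingers": 1},{"travel": [-40,0,0],"delta_rot": [0,0,0],"fingers": 1},{"travel": [-29,0,0],"delta_rot": [0,0,0],"fingers": 1},{"travel": [0,0,0],"delta_rot": [0,0,0],"fingers": 1},{"travel": [0,0,0],"delta_rot": [0,0,0],"fingers": 1}])

```text
clock: 15.28
eef_pos: [489.4, -139.6, 227.7]
eef_rot: [3.141, -0.0, 1.484]
wrist_force: [0.5, 0.5, -0.3]
finger_gap: 0.3
```

```bash
python3 -c "
from h import *
print(tb())"; python3 look.py w7; python3 fit.py | grep -E 'plate|cup'; python3 base.py; python3 - <<'E'
from h import *
c=shot('top')
for t in ['vial','dropper','vial_plate','catch_tab']: print(t,[(w(c,d['at']),round(d['confidence'],2)) for d in tip_of(t,'top')[:1]])
E
```

```text
[  15.28   -1.03 -115.62  227.65    0.46    0.53   -0.32    0.31    1.48]
mixer_base []
seat [(array([ 492.6, -117. ,   49.7]), 0.33)]
rail [(array([545.1,   1. ,  24. ]), 0.75)]
vial_plate [(array([500.8, -24.3,  25.1]), 0.95)]
hole [(array([475.2, -24.1,  23.1]), 0.72)]
catch_tab [(array([ 492.5, -119.2,   51.4]), 0.92)]
vial [(array([ 487.8, -184.1,    6. ]), 0.49)]
plate plane [-0.   -0.   31.83] ((501.8403625488281, -21.32360076904297), (123.92495727539062, 80.49837493896484), 84.69316101074219) [502.13 -20.73  31.75]
cup [291.33  28.74] 123 [478.34  19.57  32.47]
cup [309.46  28.69] 121 [496.39  17.99  32.5 ]
cup [327.44  28.69] 122 [514.15  15.73  35.27]
cup [345.16  29.14] 110 [530.89  12.18  42.14]
cup [309.46  49.98] 123 [494.54  -2.01  32.48]
cup [327.36  49.81] 121 [512.57  -3.4   32.34]
cup [309.65  92.88] 107 [490.9  -43.65  32.3 ]
cup [327.    92.94] 108 [508.8  -45.28  32.38]
cup [292.62 112.8 ] 107 [471.49 -62.14  35.76]
cup [309.87 112.65] 105 [489.31 -63.63  35.8 ]
cup [326.96 112.64] 107 [507.15 -65.09  32.5 ]
cup [344.01 112.67] 106 [524.7  -66.74  35.89]
deck left (133, array([  0.08, 439.95]), np.float64(-0.07985670398503551), np.float64(0.5110907760875841))
rail left (115, array([  0.09, 544.29]), np.float64(-0.09334923208369339), np.float64(0.22214747917085978))
rail right (30, array([  0.07, 551.54]), np.float64(-0.07135650372568421), np.float64(0.44763356325190584))
deck right end (32, array([  0.06, 549.49]), np.float64(-0.05993045150019526), np.float64(0.3900135862364343))
vial []
dropper [(array([ 476.06075822, -265.67476953,    0.50374233]), 0.59)]
vial_plate [(array([500.1514935 , -28.17274197,  25.12656465]), 0.84)]
catch_tab [(array([ 473.72356551, -400.19519573,    2.71789386]), 0.45)]
```

View pics/w7.png

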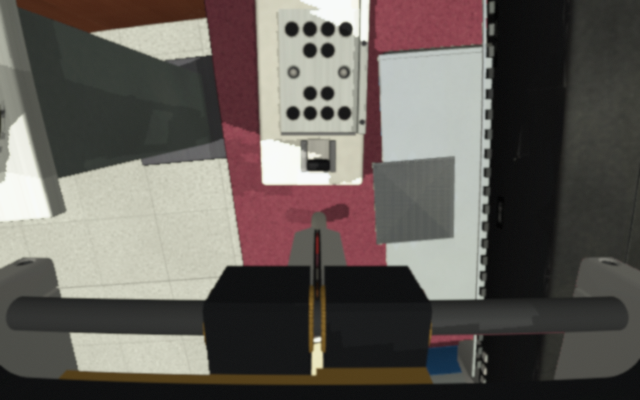

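Request:
send_rows(plan=[{"travel": [0,1,40],"delta_rot": [0,0,0],"fingers": 1},{"travel": [0,0,40],"delta_rot": [0,0,0],"fingers": 1},{"travel": [0,0,40],"delta_rot": [0,0,0],"fingers": 1},{"travel": [0,0,25],"delta_rot": [0,0,0],"fingers": 1},{"travel": [0,0,15],"delta_rot": [0,0,0],"fingers": 1},{"travel": [0,0,0],"delta_rot": [0,0,0],"fingers": 1},{"travel": [0,0,0],"delta_rot": [0,0,0],"fingers": 1}])

```text
clock: 16.9
eef_pos: [490.8, -140.6, 68.5]
eef_rot: [3.14, 0.0, 1.483]
wrist_force: [0.2, -0.6, 0.2]
finger_gap: 0.6
```

Request:
send_rows(plan=[{"travel": [3,0,0],"delta_rot": [0,0,0],"fingers": 1},{"travel": [3,0,0],"delta_rot": [0,0,0],"fingers": 1},{"travel": [2,0,0],"delta_rot": [0,0,0],"fingers": 1},{"travel": [2,0,0],"delta_rot": [0,0,0],"fingers": 1},{"travel": [2,0,0],"delta_rot": [0,0,0],"fingers": 1},{"travel": [2,0,0],"delta_rot": [0,0,0],"fingers": 1}])

```text
clock: 17.65
eef_pos: [491.6, -126.5, 67.6]
eef_rot: [3.141, 0.0, 1.483]
wrist_force: [-0.0, -0.7, 1.3]
finger_gap: 0.6
```

Request:
send_rows(plan=[{"travel": [2,0,0],"delta_rot": [0,0,0],"fingers": 1},{"travel": [2,0,0],"delta_rot": [0,0,0],"fingers": 1},{"travel": [2,0,0],"delta_rot": [0,0,0],"fingers": 1},{"travel": [2,0,0],"delta_rot": [0,0,0],"fingers": 1}])

```text
clock: 18.15
eef_pos: [492.3, -118.4, 67.5]
eef_rot: [3.141, 0.0, 1.483]
wrist_force: [0.2, -0.9, 1.3]
finger_gap: 0.2
```

```bash
python3 -c "
from h import *
print(tb())"
```

```text
[ 1.815e+01 -1.000e-02 -9.427e+01  6.752e+01  2.500e-01 -9.100e-01
  1.340e+00  1.700e-01  1.480e+00]
```

Request:
send_rows(plan=[{"travel": [1.5,0,0],"delta_rot": [0,0,0],"fingers": 1},{"travel": [1.5,0,0],"delta_rot": [0,0,0],"fingers": 1},{"travel": [1,0,0],"delta_rot": [0,0,0],"fingers": 1}])

```text
clock: 18.52
eef_pos: [492.6, -114.4, 67.5]
eef_rot: [3.142, 0.0, 1.483]
wrist_force: [0.8, -1.5, 0.6]
finger_gap: 0.1
```

Request:
send_rows(plan=[{"travel": [1,0,0],"delta_rot": [0,0,0],"fingers": 1},{"travel": [1,0,0],"delta_rot": [0,0,0],"fingers": 1}])

```text
clock: 18.77
eef_pos: [492.7, -113.4, 67.6]
eef_rot: [3.141, 0.002, 1.484]
wrist_force: [-2.1, -14.1, 1.0]
finger_gap: 0.4
```

Request:
send_rows(plan=[{"travel": [0.5,0,0],"delta_rot": [0,0,0],"fingers": 1},{"travel": [0.5,0,0],"delta_rot": [0,0,0],"fingers": 1}])

```text
clock: 19.02
eef_pos: [492.7, -113.3, 67.6]
eef_rot: [3.141, 0.003, 1.483]
wrist_force: [-2.1, -19.5, 1.2]
finger_gap: 0.5
```

Request:
send_rows(plan=[{"travel": [-6,0,0],"delta_rot": [0,0,0],"fingers": 1},{"travel": [-10,0,0],"delta_rot": [0,0,0],"fingers": 1},{"travel": [-8,0,0],"delta_rot": [0,0,0],"fingers": 1},{"travel": [0,0,-30],"delta_rot": [0,0,0],"fingers": 1},{"travel": [0,0,-40],"delta_rot": [0,0,0],"fingers": 1},{"travel": [0,0,-50],"delta_rot": [0,0,0],"fingers": 1},{"travel": [0,0,-40],"delta_rot": [0,0,0],"fingers": 1},{"travel": [0,0,0],"delta_rot": [0,0,0],"fingers": 1},{"travel": [0,0,0],"delta_rot": [0,0,0],"fingers": 1}])

```text
clock: 20.15
eef_pos: [490.4, -135.5, 226.5]
eef_rot: [-3.14, -0.0, 1.483]
wrist_force: [0.0, 0.6, -1.4]
finger_gap: 0.4
```

```bash
python3 -c "
from h import *
print(tb())"; python3 look.py w8; python3 fit.py | grep -E 'plate'; python3 - <<'E'
from h import *
c=shot('scene')
for t in ['vial','dropper','clip','vial_plate','catch_tab']: print(t,[(w(c,d['at']),round(d['confidence'],2)) for d in tip_of(t,'scene')[:1]])
E
```

```text
[ 2.0150e+01 -4.6000e-01 -1.1145e+02  2.2651e+02 -3.0000e-02  5.6000e-01
 -1.4200e+00  4.1000e-01  1.4800e+00]
mixer_base []
seat []
rail [(array([543.7,  -1.3,  25.6]), 0.78)]
vial_plate [(array([500.6, -22.3,  22.9]), 0.87)]
hole []
catch_tab [(array([494.9, -97. ,  52.3]), 0.97)]
vial [(array([ 489.5, -187.4,    4.5]), 0.5)]
plate plane [ 0.   -0.   29.49] ((500.86572265625, -24.541343688964844), (120.44271087646484, 81.93768310546875), 84.91265106201172) [501.45 -20.72  31.73]
vial [(array([ 4.87619979e+02, -1.89408532e+02, -3.09280452e-01]), 0.52)]
dropper [(array([ 475.17981784, -266.35480802,    0.6771202 ]), 0.71)]
clip [(array([464.36432021, 137.84355669,   6.78260728]), 0.6)]
vial_plate [(array([506.19136125, -23.36346174,  24.80303586]), 0.63)]
catch_tab [(array([ 492.72983074, -102.28759964,   47.61109701]), 0.61)]
```

View pics/w8.png

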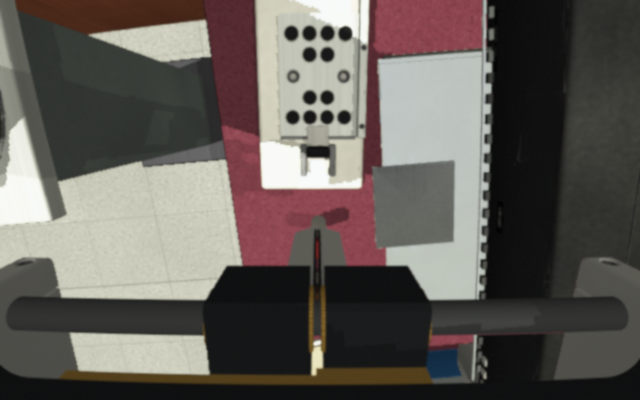

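The plate lies flat with its holes over the pins at pixels (293,76) and (344,76). The tongue covers the plate's edge at (318,133), and the tab has moved home. The robot is clear of everything.

```bash
python3 -c "
from h import *
print(manip.sign_off())"
```

```text
the job is handed in; nothing more can be done
None
```

The job is handed in at about 20 s of the 58 s allowed. The last checks all indicate success, though sign-off gives no verdict.

**What I did**
- I pushed the plate against the rail with the closed fingertips, and it came square to the base (about -0.084 rad against the base's -0.087).
- I slid it along the rail with both fingers on its +y edge until it dropped over the pins.
- I then pushed the catch tab until it hit its stop, where the force rose to about 20 N.

**What the last checks showed**
- **Plate:** the fitted plane shows no tilt, where it was 0.08 rad at the start. Its centre measured about (501, -23) mm by wrist camera, against an estimated seat of (500.5, -24.5) mm. Before the catch was pushed, the wrist picture showed both pins in the holes.
- **Catch:** the tab moved about 15 mm in one view and 22 mm in the other. The network positions are only good to about 4 mm. The hard stop came where 18 mm of travel should end, and the tongue is seen over the plate's edge.
- **Bystanders:** the scene camera put the vial, dropper and clip within about 5 mm of where they started. I did not re-check the buds, clay and tips, but the arm never came near them.

**Disagreements:** the scene camera placed the plate about 6 mm off in x, which the two wrist readings contradict. After the plate was seated, the top camera did not find the vial and misplaced the tab, because the arm was in its view.

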